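# Fit the beater to the soil mill

### The job

Lift the beater out of the foil tray by its orange handle and fit it on the soil mill's drive: lower it over the spigot, and turn it under only light pressure until its slot drops over the drive's cross key and it sits fully home on the steel seat. Let go of it, then press the green button on the mill's deck all the way down and let it come back up, with the beater still home. Do not force the drive, and leave the core ring in the tray where it stands.

Things in the scene. Friction and masses are not known exactly. Their poses are not given: they have to be found in the camera images.
- beater_grip (a point): Loose steel beater, 0.25 kg, upright in the tray; disc 78 mm across with four dark hammers to 48 mm from its axis. Orange bar handle 44 mm long (point x), 16 mm thick (point y), 46 mm tall, 32 to 78 mm above the underside, on a boss 36 mm across. This point is on the axis, in the handle, 56 mm above the underside; z up.
- beater_foot (a point): Centre of the beater's flat underside, same axes as beater_grip. Underneath are a round blind bore 24 mm across and 30 mm deep on the axis and a straight slot 10 mm wide and 12 mm deep right across, along x (the handle's length); half a turn makes no difference.
- mill: Soil mill fixed to the bench: white housing 260 (x) x 180 (y) mm, deck 95 mm above the bench, origin under its centre; x runs away from the front panel, z up. A dish rim 130 mm across, top 106 mm above the bench, rings the seat.
- mill_seat (a point): Centre of the top of the round steel seat, 72 mm across, 105 mm above the bench, on which the beater's underside must rest; axes as the mill's, 30 mm along the mill's +x from its centre. Pushing the beater on the mill with more than 20 N while it is not home harms the drive; the seat itself is sturdy.
- mill_spigot (a point): Top centre of the drive's spigot, 27 mm above the seat, on its axis: 21 mm across, straight up to 20 mm above the seat, then tapering to 10 mm. Spigot and cross key are one sprung part: it starts to sink at about 4.5 N, sinks 5 mm at most (7 N), then is solid. Its rotation is stiff (0.3 N m), so a lightly pressed beater slides round on it.
- mill_key (a point): Axis point level with the top of the drive's cross key, 10 mm above the seat; axes are the mill's, NOT the key's. Key: bar 52 mm long, 6 mm wide; its direction is not measured: 0.15 to 1.45 rad clockwise (seen from above) of the mill's x. A misaligned beater rides on it; lined up within about 0.07 rad, the key pops up into the slot, the push back vanishes and the beater can go down.
- ready (a joint): The green push button, 26 mm across, on the mill's deck: travel in m, 0 when up, 0.006 fully down; springs back; fully down takes about 5 N.
- ready_top (a point): Centre of the top face of the green button; it points up. It lies 118 mm from the seat's centre towards the mill's front (-x of the mill).
- tray: Foil tray fixed to the bench, 180 x 260 mm, walls 34 mm high, floor 3 mm thick; origin under its centre. The beater stands in one half (along the tray's y), a core ring in the other, about 130 mm apart.
- core_a_mid (a point): Steel core ring filled with dark soil, 56 mm across, 38 mm tall, in the tray; this is its centre. Leave it.
- beater: The whole beater; origin at the centre of its underside, axes as beater_grip.
Not all that is in view belongs to the job. What is shaped like the beater but red is not meant.

How it is judged:
By the outcome, as a careful person would: the job done as asked, in the order asked, and still so for the second after the job is handed in, with the robot touching nothing.
It also fails if it takes over 72 s, if anything falls off the work surface, if the arm or the gripper's body presses on something with over 40 N, if the wrist force passes 120 N, or if a joint passes its speed limit or range.

### The arm

A 6-joint arm with a two-finger parallel gripper is mounted at the origin on the work surface. World frame = base frame: x ahead of the robot, y to its left, z up, the work surface at z = 0. Lengths are in m, angles in rad, forces in N, time in s.
With the tool pointing down it reaches from about 0.375 to 0.75 m from the base axis. Payload 9 kg.
Tool frame: the origin (TCP) lies between the finger pads; the fingertips stand 25 mm ahead of it and the grasp point (between the pads) lies 6 mm ahead of it; z points along the fingers, y is the direction in which the jaws open and shut (so a half turn about z gives the same grasp; the last joint's range is limited). The gripper opens to 85 mm and grips with 20 to 120 N. Pads are 22 mm wide; open, the fingers measure 114 mm over their backs; the gripper's body (76 mm by 85 mm) begins 54 mm behind the grasp point. The pads swing forward as they close: fully open they stand 13 mm farther back than shut.
Start: joints at [1.088, 0.104, 0.097, 1.564, 0, 1.353], TCP at [0.157, 0.579, 0.256] pointing down, gripper open.
Joint ranges: [-2.99, 2.99], [-0.84, 1.86], [-1.1, 1.16], [-1.84, 2.11], [-1.51, 1.56], [-3.14, 3.14]. Speed limits (rad/s): [2.22, 2.22, 2.57, 3.14, 3.14, 3.14].

### API

Orientations are given as a rotation vector (axis times angle).
In Python, from bench import ctrl gives the robot as it stands.
- The arm moves only by the shell command python3 -m creep 'ROWS' [OPENING] [FORCE]. ROWS is a JSON object of lists of equal length, an entry for each row: "offset": the shift along the tool's x, y, z in m, a list of three; "roll": the turn about the tool's z in degrees. In form: {"offset": [[x, y, z], ...], "roll": [roll, ...]}. A call has 1 to 12 rows; each row shifts and turns the commanded pose from where the row before left it, along the tool's axes as they then stand; what a row does not reach is not made up. A row lasts 1/8 s, in which the tool goes at most 62.5 mm and 10.7 degrees, less where a joint would pass 70% of its speed; a pose out of reach is approached as far as the arm can. A call is refused whole if a number of a shift passes 0.0625 or a number of a turn 10.7, either way. A call with a gripper value outside its range is refused whole. OPENING is the closure, from 0 (fully open) to 1 (shut), set as the call begins (- or left out, the last holds). The fingers move at their own pace and stop on an object; FORCE is the grip in N (left out, the last holds). Time passes only in rows, so rows that do not move let the fingers close. It gives the time, the measured TCP pose, the force and the opening at its end, in the units of the state.
- ctrl.get_obs(): the state, without advancing time (a new reading comes with each control period).
- ctrl.camera(name): name is "scene" or "top" or "wrist"; returns (picture, depth): 420x560x3 uint8, red, green, blue; 420x560 float32, m along the optical axis (not along the pixel's ray), 0 where there is no reading.
- ctrl.camera_model(name): a dict with "fov_y" (degrees; the focal length in pixels is half the picture's height over the tangent of half this angle, whatever the lens; pixels are square), "cx", "cy" (the principal point, pixels), "distortion" ([k1, k2, p1, p2, k3] as OpenCV has them; the pictures are not rectified), "origin" and "rotation" of the camera in the world. Camera axes: x right, y down, z forward; pixel columns grow to the right and rows downward; lengths in m; the calibration is good to about 2 mm. A picture is of the moment at which its call begins: read the wrist's pose just before it. camera_model takes no time and is no camera call; for the wrist camera it gives the pose at the moment of the call.
- ctrl.close_job(): hands the job in, once; it reports no verdict.
The state is a dict: "time_s": time; "q": joint angles; "dq": joint speeds; "joint_efforts": joint torques, N m; "position": TCP position; "ee_rot": TCP orientation; "ft_force": force on the tool from outside, world axes, zero at the start; "ft_torque": the same for the moment, N m; "gripper_width": finger opening in m.
Only numpy, scipy, OpenCV 4.12 (cv2) and the standard library are available. Lean on these libraries where they do the work, as an engineer would, in place of code of your own. Each camera call takes 0.05 s, during which the arm holds its last target.

## Working session

There is one attempt and no reset: what is moved stays moved. The work goes in short steps, Python scripts to look and compute and a shell command to move; the robot and the scene stay as the last step left them, time stands still between calls to the robot, and variables do not carry over. Pictures are saved under pics/ and viewed, and the job is handed in when it is done.

```bash
ls; mkdir -p pics; cat > h.py <<'E'
import numpy as np, cv2
from bench import ctrl
from scipy.spatial.transform import Rotation as R
def cam(n,save=None):
    m=ctrl.camera_model(n); im,d=ctrl.camera(n)
    if save: cv2.imwrite('pics/'+save,im[:,:,::-1]); np.savez('pics/'+save+'.npz',im=im,d=d,**{k:np.array(v) for k,v in m.items()})
    return im,d,m
def load(s): 
    z=np.load('pics/'+s+'.npz'); return z['im'],z['d'],z
def Rm(m):
    r=np.array(m['rotation']); return r if r.shape==(3,3) else R.from_rotvec(r).as_matrix()
def K(m):
    f=210/np.tan(np.radians(float(m['fov_y']))/2); return np.array([[f,0,m['cx']],[0,f,m['cy']],[0,0,1]],float)
def px2w(m,u,v,depth=None,z=None):
    p=cv2.undistortPoints(np.array([[[u,v]]],float),K(m),np.array(m['distortion'],float))[0,0]
    ray=Rm(m)@np.array([p[0],p[1],1]); o=np.array(m['origin'])
    return o+ray*depth if depth is not None else o+ray*(z-o[2])/ray[2]
def w2px(m,P):
    r=Rm(m); pc=(np.atleast_2d(P)-np.array(m['origin']))@r
    return cv2.projectPoints(pc,np.zeros(3),np.zeros(3),K(m),np.array(m['distortion'],float))[0][:,0]
E
python3 - <<'E'
from h import *
o=ctrl.get_obs(); print(o)
for n in ('scene','top','wrist'):
    im,d,m=cam(n,n+'0.png'); print(n,m)
E
```

```text
pics
{'time_s': 0.0, 'q': array([ 1.08830787e+00,  1.04696779e-01,  9.64315531e-02,  1.56394314e+00,
       -1.29622047e-05,  1.35312651e+00]), 'dq': array([5.26103132e-04, 8.40553098e-04, 1.09077641e-04, 4.97353019e-05,
       9.58629320e-04, 6.48718828e-04]), 'joint_efforts': array([-1.60659944e-03, -5.56930339e+01,  5.03655124e+01,  1.68361596e-02,
       -3.70367188e-04,  3.25803887e-05]), 'position': array([0.15685957, 0.57878888, 0.25550305]), 'ee_rot': array([-4.14699278e-01, -3.11362464e+00,  2.09015822e-03]), 'ft_force': array([-0.29204782, -0.79850552,  0.80279194]), 'ft_torque': array([0.06524203, 0.003318  , 0.02747089]), 'gripper_width': 0.08551361965441098}
scene {'fov_y': 48.509580931537215, 'cx': 280.82962134713523, 'cy': 202.10970205074142, 'distortion': array([0.03331943, 0.        , 0.        , 0.        , 0.        ]), 'origin': array([1.23393735, 0.51876254, 0.84711901]), 'rotation': array([-1.23435314, -2.21636033,  1.03909337])}
top {'fov_y': 56.561501282918236, 'cx': 277.4940559219643, 'cy': 212.34614811968405, 'distortion': array([0.00363264, 0.        , 0.        , 0.        , 0.        ]), 'origin': array([0.33306667, 0.04485892, 0.86118005]), 'rotation': array([-2.15143022,  2.14273081, -0.19420324])}
wrist {'fov_y': 70.91122287196703, 'cx': 283.0330260035309, 'cy': 208.63266420852253, 'distortion': array([-0.02862629,  0.        ,  0.        ,  0.        ,  0.        ]), 'origin': array([0.07594314, 0.60119919, 0.37297131]), 'rotation': array([2.27532394, 1.74226478, 0.28718812])}
```

View pics/top0.png

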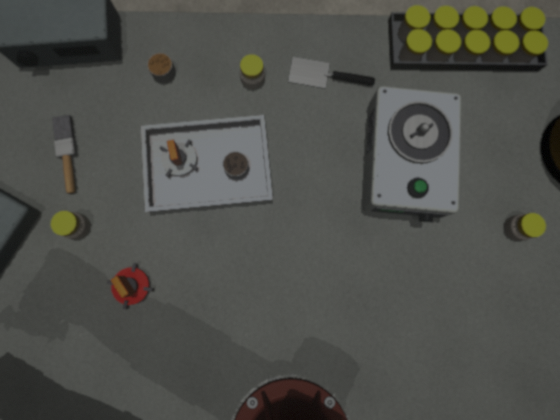

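View pics/scene0.png

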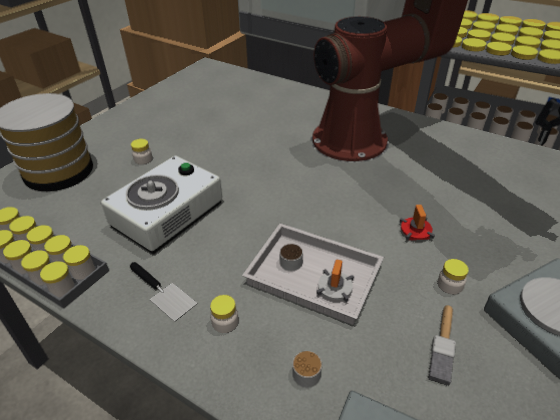

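View pics/wrist0.png

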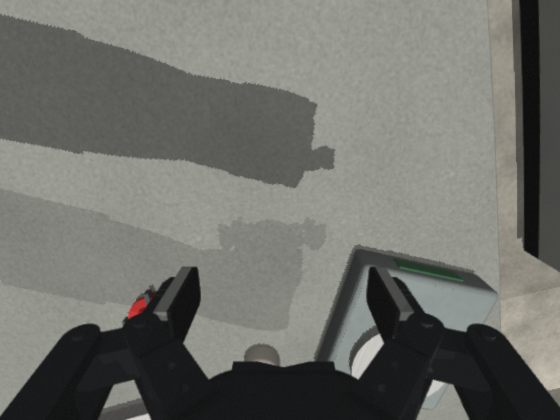

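```bash
python3 - <<'E'
from h import *
im,d,m=load('top0.png')
for n,(x,y,w,h,s) in {'a':(135,105,145,115,5),'b':(365,80,105,140,4)}.items():
    c=cv2.resize(im[y:y+h,x:x+w],None,fx=s,fy=s,interpolation=cv2.INTER_CUBIC)
    c=cv2.convertScaleAbs(c,alpha=1.5,beta=10)
    cv2.imwrite(f'pics/top_{n}.png',c[:,:,::-1])
im,d,m=load('scene0.png')
x,y,w,h,s=100,140,130,115,5
c=cv2.resize(im[y:y+h,x:x+w],None,fx=s,fy=s,interpolation=cv2.INTER_CUBIC)
cv2.imwrite('pics/scene_b.png',c[:,:,::-1])
E
```

```text
(no output)
```

View pics/top_a.png

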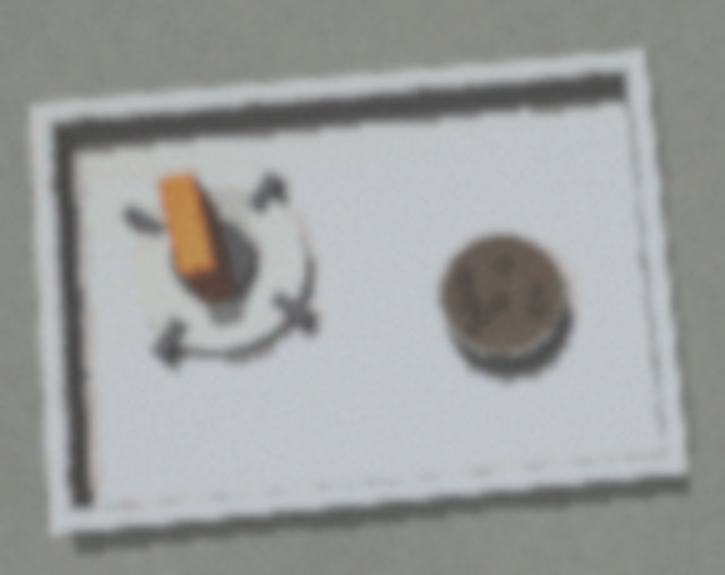

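View pics/top_b.png

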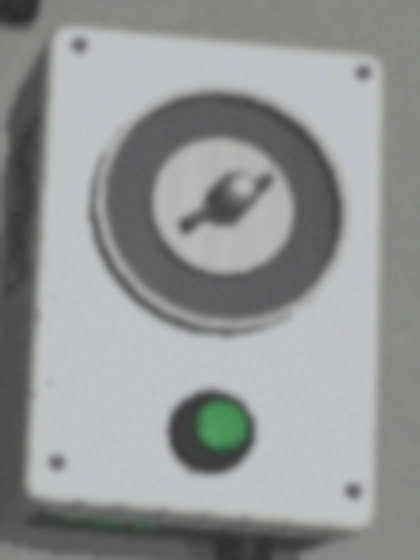

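View pics/scene_b.png

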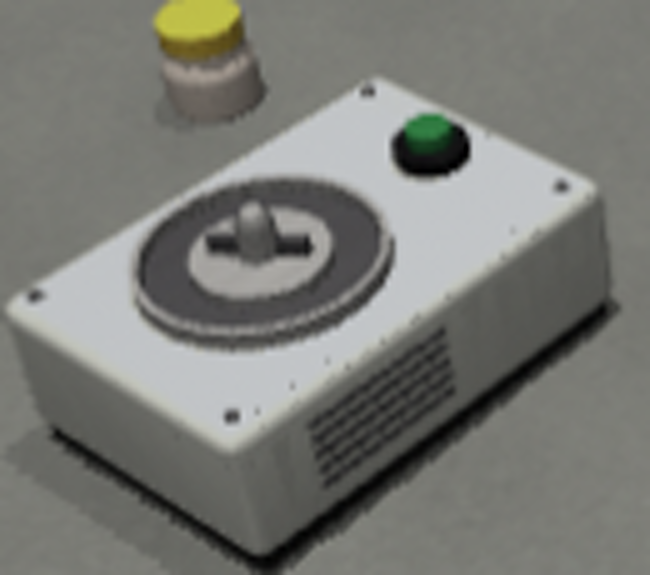

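```bash
python3 - <<'E'
from h import *
im,d,m=load('top0.png')
A=lambda u,v:((u+.5)/5-.5+135,(v+.5)/5-.5+105)
B=lambda u,v:((u+.5)/4-.5+365,(v+.5)/4-.5+80)
P=lambda f,u,v,z: px2w(m,*f(u,v),z=z)
c=[P(A,*p,.081) for p in [(162,180),(193,175),(215,268),(183,278)]]
print('handle',np.mean(c,0),'long',[np.degrees(np.arctan2(*(b-a)[1::-1])) for a,b in((c[3],c[0]),(c[2],c[1]))],np.linalg.norm(c[3]-c[0]),np.linalg.norm(c[1]-c[0]))
k=[P(B,186,228,.115),P(B,268,180,.115)];print('key',k,np.mean(k,0),np.degrees(np.arctan2(*(k[1]-k[0])[1::-1])),np.linalg.norm(k[1]-k[0]))
s=[P(B,*p,.105) for p in[(152,205),(296,206),(224,137),(224,275)]];print('seat',np.mean(s[:2],0),np.mean(s[2:],0))
h=[P(B,*p,.095) for p in[(79,45),(363,72),(353,491),(57,462)]];print('screws',h,np.mean(h,0),[np.degrees(np.arctan2(*(b-a)[1::-1])) for a,b in((h[3],h[0]),(h[2],h[1]))])
for z in(.1,.105,.11):print('btn',P(B,222,425,z))
for n,pt in(('btn',B(222,425)),('deck',B(100,400)),('seat',B(200,260)),('handle',A(188,225)),('floor',A(350,300))):
    u,v=map(round,pt); print(n,px2w(m,u,v,depth=d[v,u]))
# rim
r=[P(B,*p,.106) for p in[(103,205),(343,210),(222,92),(222,322)]];print('rim',np.mean(r[:2],0),np.mean(r[2:],0))
E
```

```text
handle [0.58931738 0.2470525  0.081     ] long [np.float64(14.122401660802947), np.float64(15.131189418912601)] 0.04329069998178621 0.01288905219597898
key [array([ 0.60969641, -0.2388352 ,  0.115     ]), array([ 0.63551353, -0.28195799,  0.115     ])] [ 0.62260497 -0.26039659  0.115     ] -59.091522191728046 0.05026030492365198
seat [ 0.62562489 -0.2628588   0.105     ] [ 0.62562973 -0.262829    0.105     ]
screws [array([ 0.71731949, -0.19497488,  0.095     ]), array([ 0.70391845, -0.34473203,  0.095     ]), array([ 0.47934017, -0.32384378,  0.095     ]), array([ 0.49326548, -0.17461855,  0.095     ])] [ 0.5984609  -0.25954231  0.095     ] [np.float64(-5.191330173525683), np.float64(-5.313850294957444)]
btn [ 0.51176036 -0.25734997  0.1       ]
btn [ 0.51058657 -0.25536484  0.105     ]
btn [ 0.50941278 -0.2533797   0.11      ]
btn [ 0.50689203 -0.24928325  0.11966095]
deck [ 0.52444352 -0.19817801  0.09605772]
seat [ 0.59564624 -0.24961841  0.10505547]
handle [0.58816814 0.24726709 0.08195535]
floor [0.57841859 0.19134897 0.00656468]
rim [ 0.62415865 -0.26191605  0.106     ] [ 0.62517958 -0.26138656  0.106     ]
```

```bash
cat >> h.py <<'E'
def yaw():
    o=ctrl.get_obs(); r=R.from_rotvec(o['ee_rot']).as_matrix()
    return o, r
def go(x,y,z,yawx):
    "tool x-axis yaw wanted (deg); prints needed tool-frame shift and roll; shift is in tool's present axes"
    o,r=yaw(); dp=np.array([x,y,z])-o['position']
    cy=np.degrees(np.arctan2(r[1,0],r[0,0])); 
    print('t',o['time_s'],'pos',o['position'].round(4),'yaw',cy.round(2),'tilt z',r[:,2].round(4),'q',o['q'].round(3),'w',round(o['gripper_width'],4),'F',o['ft_force'].round(2),o['ft_torque'].round(3))
    print('tool shift mm',(r.T@dp*1000).round(2),'world d mm',(dp*1000).round(2),'roll needed (about tool z)', round(-((yawx-cy+180)%360-180),2))
E
python3 - <<'E'
from h import *
o,r=yaw(); print(r.round(3))
go(.588,.247,.12,14.6)
E
```

```text
[[-0.965  0.262 -0.   ]
 [ 0.262  0.965 -0.001]
 [ 0.    -0.001 -1.   ]]
t 0.15 pos [0.1569 0.5789 0.2557] yaw 164.83 tilt z [-5.e-04 -8.e-04 -1.e+00] q [1.088 0.105 0.097 1.564 0.    1.353] w 0.0857 F [0.43 0.33 0.41] [-0.028  0.025  0.003]
tool shift mm [-502.96 -207.38  135.8 ] world d mm [ 431.1  -331.9  -135.72] roll needed (about tool z) 150.23
```

```bash
python3 -m creep '{"offset": [[-0.03,-0.0125,0],[-0.05,-0.0207,0],[-0.05,-0.0207,0],[-0.05,-0.0207,0],[-0.05,-0.0207,0],[-0.05,-0.0207,0],[-0.05,-0.0207,0],[-0.05,-0.0207,0],[-0.05,-0.0207,0],[-0.05,-0.0207,0],[-0.023,-0.008,0],[0,0,0]], "roll": [0,0,0,0,0,0,0,0,0,0,0,0]}' 0
python3 -m creep '{"offset": [[0,0,0],[0,0,0.01],[0,0,0.01],[0,0,0]], "roll": [-10,-10,-9.8,0]}'
python3 - <<'E'
from h import *
cam('wrist','wrist1.png')
go(.589,.247,.065,194.6)
E
```

```text
time_s: 1.65
position: [0.5893, 0.2465, 0.2554]
ee_rot: [-0.418, -3.112, 0.001]
ft_force: [0.0, 0.9, -0.2]
gripper_width: 0.0853
time_s: 2.15
position: [0.5871, 0.2486, 0.2355]
ee_rot: [0.4, -3.114, -0.0]
ft_force: [1.1, -0.9, -0.2]
gripper_width: 0.0858
t 2.2 pos [0.5875 0.2486 0.2363] yaw -165.53 tilt z [-7.e-04  1.e-04 -1.e+00] q [ 0.196  0.219  0.187  1.54   0.    -0.057] w 0.0855 F [-0.06  0.39  0.02] [-0.09  -0.012  0.041]
tool shift mm [ -1.18  -1.92 171.25] world d mm [   1.5    -1.55 -171.25] roll needed (about tool z) -0.13
```

View pics/wrist1.png

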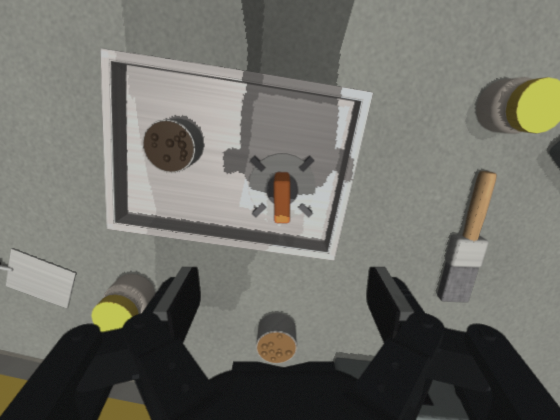

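```bash
python3 - <<'E'
from h import *
im,d,m=load('wrist1.png')
x,y,w,h,s=230,140,100,100,6
c=cv2.resize(im[y:y+h,x:x+w],None,fx=s,fy=s,interpolation=cv2.INTER_CUBIC)
cv2.imwrite('pics/w1c.png',c[:,:,::-1])
E
```

```text
(no output)
```

View pics/w1c.png

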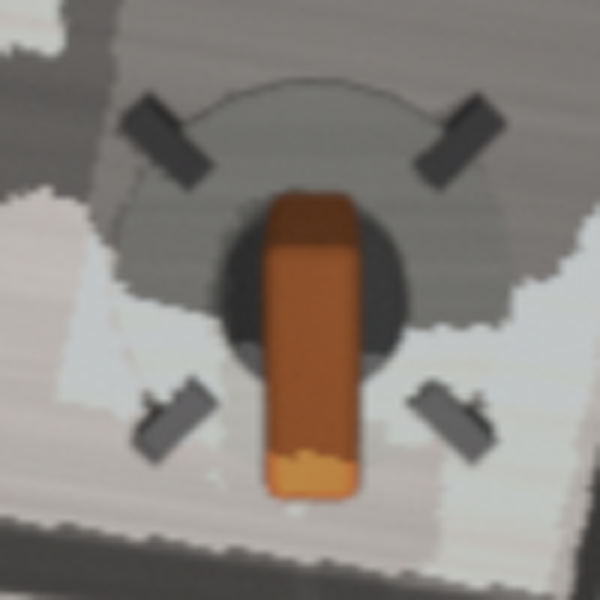

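```bash
python3 - <<'E'
from h import *
im,d,m=load('wrist1.png')
f=lambda u,v:px2w(m,(u+.5)/6-.5+230,(v+.5)/6-.5+140,z=.081)
c=[f(266,246),f(358,246),f(359,496),f(266,496)]
e=(c[0]+c[1]-c[2]-c[3])/2;print(np.mean(c,0),np.linalg.norm(e),np.linalg.norm(c[1]-c[0]),np.degrees(np.arctan2(e[1],e[0])))
p=np.mean(c,0); 
for i in range(3): go(p[0],p[1],.065,194.6)
E
```

```text
[0.58908333 0.24839145 0.081     ] 0.04219195703945332 0.014473204384214766 -165.31247435552936
t 2.2 pos [0.5875 0.2486 0.2363] yaw -165.53 tilt z [-7.e-04  1.e-04 -1.e+00] q [ 0.196  0.219  0.187  1.54   0.    -0.057] w 0.0855 F [-0.06  0.39  0.02] [-0.09  -0.012  0.041]
tool shift mm [ -1.61  -0.59 171.25] world d mm [ 1.5800e+00 -1.6000e-01 -1.7125e+02] roll needed (about tool z) -0.13
t 2.2 pos [0.5875 0.2486 0.2363] yaw -165.53 tilt z [-7.e-04  1.e-04 -1.e+00] q [ 0.196  0.219  0.187  1.54   0.    -0.057] w 0.0855 F [-0.06  0.39  0.02] [-0.09  -0.012  0.041]
tool shift mm [ -1.61  -0.59 171.25] world d mm [ 1.5800e+00 -1.6000e-01 -1.7125e+02] roll needed (about tool z) -0.13
t 2.2 pos [0.5875 0.2486 0.2363] yaw -165.53 tilt z [-7.e-04  1.e-04 -1.e+00] q [ 0.196  0.219  0.187  1.54   0.    -0.057] w 0.0855 F [-0.06  0.39  0.02] [-0.09  -0.012  0.041]
tool shift mm [ -1.61  -0.59 171.25] world d mm [ 1.5800e+00 -1.6000e-01 -1.7125e+02] roll needed (about tool z) -0.13
```

```bash
python3 -m creep '{"offset": [[-0.001,-0.0005,0.03],[0,0,0.04],[0,0,0.04],[0,0,0.03],[0,0,0.02],[0,0,0.01],[0,0,0]], "roll": [0,0,0,0,0,0,0]}'
python3 -m creep '{"offset": [[0,0,0],[0,0,0],[0,0,0],[0,0,0],[0,0,0],[0,0,0]], "roll": [0,0,0,0,0,0]}' 1 60
python3 - <<'E'
from h import *
cam('wrist','wrist2.png')
go(.589,.248,.065,194.6)
E
```

```text
time_s: 3.08
position: [0.5895, 0.2478, 0.0665]
ee_rot: [-0.399, 3.116, 0.0]
ft_force: [1.3, 0.2, 0.5]
gripper_width: 0.0854
time_s: 3.82
position: [0.5897, 0.2478, 0.0667]
ee_rot: [-0.4, 3.115, 0.0]
ft_force: [-1.3, 1.0, 3.5]
gripper_width: 0.0152
t 3.875 pos [0.5897 0.2478 0.0667] yaw -165.37 tilt z [ 6.e-04  3.e-04 -1.e+00] q [ 0.194  0.274 -0.06   1.237  0.    -0.062] w 0.0156 F [-0.66  1.29  4.32] [ 0.153  0.063 -0.051]
tool shift mm [0.61 0.35 1.66] world d mm [-0.68  0.18 -1.66] roll needed (about tool z) 0.03
```

View pics/wrist2.png

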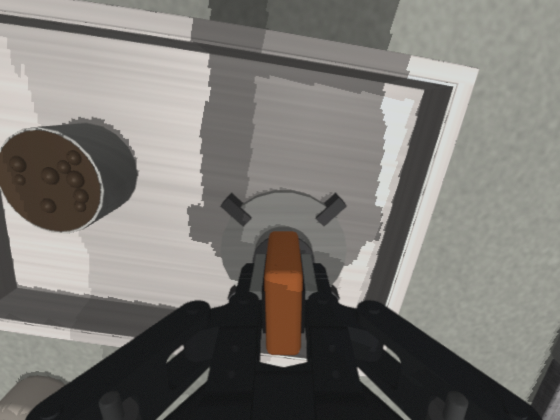

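```bash
python3 -m creep '{"offset": [[0,0,-0.01],[0,0,-0.02],[0,0,-0.03],[0,0,-0.04],[0,0,-0.04],[0,0,-0.03],[0,0,-0.02],[0,0,0]], "roll": [0,0,0,0,0,0,0,0]}'
python3 - <<'E'
from h import *
im,d,m=load('scene0.png')
f=lambda u,v,z:px2w(m,(u+.5)/5-.5+100,(v+.5)/5-.5+140,z=z)
print('screws',np.mean([f(*p,.095) for p in((368,91),(562,187),(232,416),(36,296))],0))
print('seat',np.mean([f(188,250,.105),f(333,250,.105)],0),np.mean([f(260,205,.105),f(260,299,.105)],0))
print('spigottop',f(254,203,.132)); print('btn',f(429,126,.116))
print('keymid',f(258,238,.115))
S=np.array([.6252,-.2625,.105])
for q in (S,S+[0,0,.027]): print(((w2px(m,q)[0]-[100,140]+.5)*5-.5))
cam('wrist','wrist3.png'); go(.625,-.2625,.26,120.9)
E
```

```text
time_s: 4.88
position: [0.5903, 0.2478, 0.2593]
ee_rot: [-0.399, 3.112, 0.0]
ft_force: [-0.4, -0.6, -2.2]
gripper_width: 0.0153
screws [ 0.59683921 -0.26166895  0.095     ]
seat [ 0.6237082  -0.26547725  0.105     ] [ 0.62434874 -0.26520988  0.105     ]
spigottop [ 0.61958623 -0.26687253  0.132     ]
btn [ 0.50676301 -0.25235543  0.116     ]
keymid [ 0.62540178 -0.26295971  0.115     ]
[262.72955576 253.451243  ]
[252.42391801 211.55925537]
t 4.925 pos [0.5898 0.2477 0.2574] yaw -165.38 tilt z [ 1.8e-03  4.0e-04 -1.0e+00] q [ 0.194  0.226  0.233  1.576  0.    -0.062] w 0.0156 F [-0.34 -0.02 -3.11] [ 0.027  0.044 -0.024]
tool shift mm [  94.78 -502.54   -2.7 ] world d mm [  35.18 -510.19    2.56] roll needed (about tool z) 73.72
```

View pics/wrist3.png

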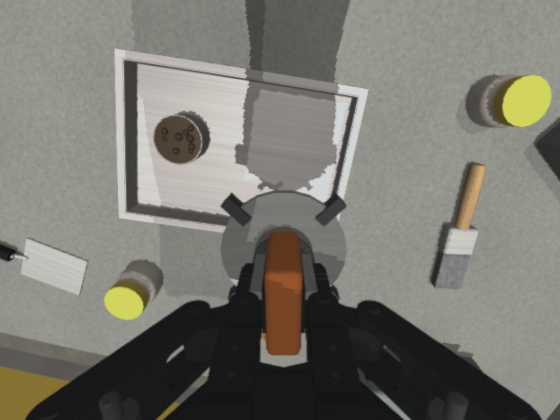

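```bash
python3 -m creep '{"offset": [[0.0045,-0.025,0],[0.0095,-0.05,0],[0.0095,-0.05,0],[0.0095,-0.05,0],[0.0095,-0.05,0],[0.0095,-0.05,0],[0.0095,-0.05,0],[0.0095,-0.05,0],[0.0045,-0.025,0],[0,0,0],[0,0,0]], "roll": [0,0,0,0,0,0,0,0,0,0,0]}'
python3 - <<'E'
from h import *
cam('wrist','wrist4.png'); go(.6255,-.2635,.26,120.9)
im,d,m=load('wrist4.png')
print(w2px(m,[[.6255,-.2635,.105],[.6255,-.2635,.132]]))
E
```

```text
time_s: 6.3
position: [0.6173, -0.1574, 0.2558]
ee_rot: [0.401, -3.115, -0.002]
ft_force: [0.3, -0.4, -2.4]
gripper_width: 0.0156
t 6.35 pos [ 0.6174 -0.1571  0.2561] yaw -165.3 tilt z [-4.e-04  7.e-04 -1.e+00] q [-0.454  0.22   0.225  1.576  0.    -0.711] w 0.0155 F [-0.05  0.23 -3.09] [ 0.003 -0.007 -0.013]
tool shift mm [  19.16 -104.97   -4.  ] world d mm [   8.11 -106.4     3.93] roll needed (about tool z) 73.8
[[170.27835611 181.74609364]
 [158.84913974 189.26717585]]
```

View pics/wrist4.png

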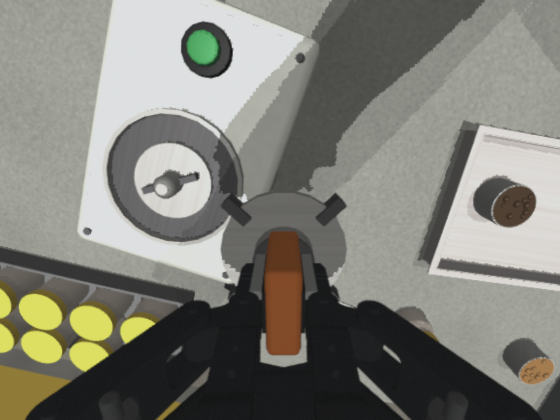

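```bash
python3 - <<'E'
from h import *
im,d,m=load('wrist4.png')
x,y,w,h,s=100,105,145,140,4
c=cv2.resize(im[y:y+h,x:x+w],None,fx=s,fy=s,interpolation=cv2.INTER_CUBIC)
cv2.imwrite('pics/w4c.png',c[:,:,::-1])
E
```

```text
(no output)
```

View pics/w4c.png

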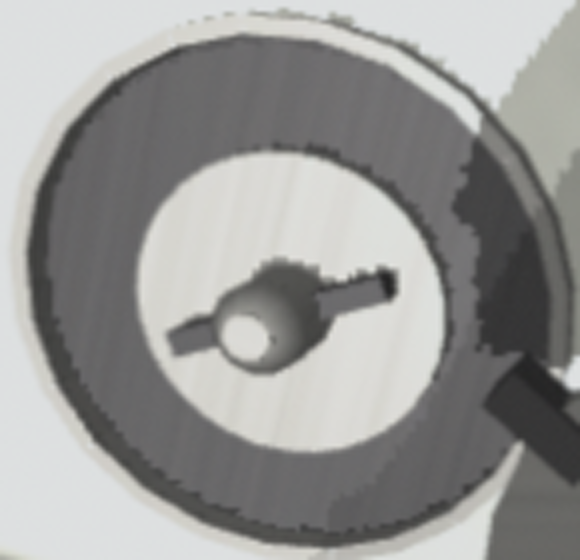

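```bash
python3 - <<'E'
from h import *
im,d,m=load('wrist4.png')
f=lambda u,v,z:px2w(m,(u+.5)/4-.5+100,(v+.5)/4-.5+105,z=z)
print('spig',f(243,337,.132),'seat',np.mean([f(136,301,.105),f(446,301,.105)],0),np.mean([f(291,150,.105),f(291,453,.105)],0))
k=[f(172,343,.115),f(391,287,.115)];e=k[1]-k[0];print('key',k,np.mean(k,0),np.linalg.norm(e),np.degrees(np.arctan2(e[1],e[0])))
g=px2w(m,204,47,z=.116);print('btn',g)
# handle top in hand: z = TCP + .081-.0667
E
```

```text
spig [ 0.62482616 -0.26227734  0.132     ] seat [ 0.62324041 -0.26198173  0.105     ] [ 0.62484838 -0.26165884  0.105     ]
key [array([ 0.63660387, -0.28383577,  0.115     ]), array([ 0.61111634, -0.23739368,  0.115     ])] [ 0.6238601  -0.26061473  0.115     ] 0.05297623720405235 118.75808221483419
btn [ 0.50714879 -0.24953819  0.116     ]
```

```bash
python3 -m creep '{"offset": [[0.005,-0.0263,0],[0.0047,-0.025,0],[0.005,-0.026,0],[0.005,-0.026,0],[0,0,0]], "roll": [0,0,0,0,0]}'
python3 -m creep '{"offset": [[0,0,0],[0,0,0],[0,0,0],[0,0,0],[0,0,0],[0,0,0],[0,0,0],[0,0,0],[0,0,0]], "roll": [9,10,10,10,10,10,7.7,0,0]}'
python3 - <<'E'
from h import *
go(.6246,-.262,.196,128)
for n in('top','scene'): cam(n,n+'5.png')
go(.6246,-.262,.196,128)
im,d,m=load('top5.png'); c1=cv2.resize(im[70:220,360:480],None,fx=4,fy=4,interpolation=2)[:,:,::-1]
im,d,m=load('scene5.png'); c2=cv2.resize(im[110:270,90:240],None,fx=4,fy=4,interpolation=2)[:,:,::-1]
cv2.imwrite('pics/t5c.png',c1);cv2.imwrite('pics/s5c.png',c2)
E
```

```text
time_s: 6.98
position: [0.6241, -0.2662, 0.2556]
ee_rot: [0.396, -3.116, -0.0]
ft_force: [0.1, 0.4, -2.7]
gripper_width: 0.0154
time_s: 8.1
position: [0.6245, -0.2634, 0.2563]
ee_rot: [-1.375, -2.825, -0.0]
ft_force: [-0.0, 0.6, -2.7]
gripper_width: 0.015
t 8.1 pos [ 0.6245 -0.2634  0.2563] yaw 128.1 tilt z [ 0.e+00  1.e-04 -1.e+00] q [-0.592  0.352  0.379  1.598  0.     0.314] w 0.015 F [-0.04  0.58 -2.7 ] [-0.059 -0.023  0.041]
tool shift mm [ 0.97  0.95 60.3 ] world d mm [  0.15   1.36 -60.3 ] roll needed (about tool z) 0.1
t 8.2 pos [ 0.6245 -0.2634  0.2563] yaw 128.04 tilt z [ 0.e+00  1.e-04 -1.e+00] q [-0.592  0.352  0.379  1.598  0.     0.315] w 0.0152 F [ 0.2  -0.52 -2.35] [-0.047  0.001 -0.004]
tool shift mm [ 0.99  0.93 60.27] world d mm [  0.12   1.36 -60.27] roll needed (about tool z) 0.04
```

View pics/t5c.png

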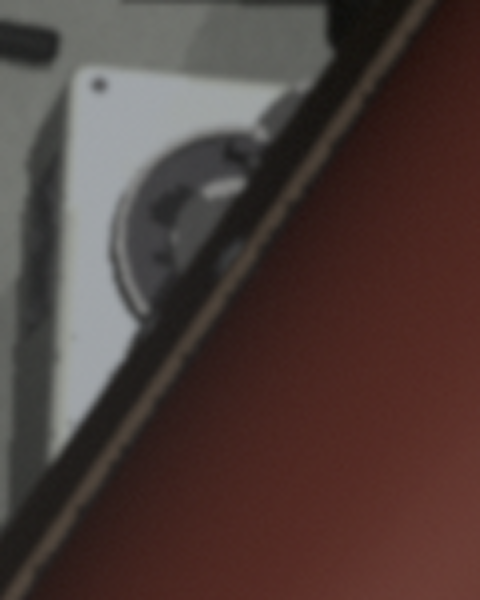

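View pics/s5c.png

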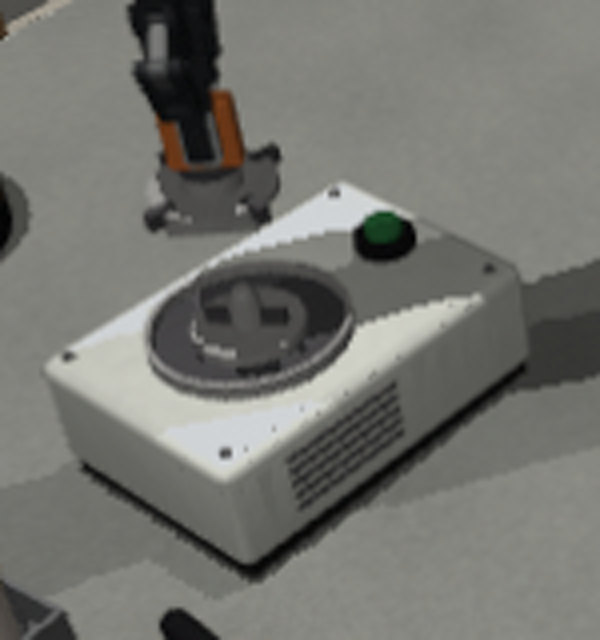

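```bash
python3 -m creep '{"offset": [[0.001,0.001,0.015],[0,0,0.02],[0,0,0.015],[0,0,0.006],[0,0,0],[0,0,0]], "roll": [0,0,0,0,0,0]}'
python3 - <<'E'
from h import *
cam('scene','scene6.png')
go(.6246,-.262,.196,128)
im,d,m=load('scene6.png'); c2=cv2.resize(im[130:250,90:210],None,fx=5,fy=5,interpolation=2)[:,:,::-1]
cv2.imwrite('pics/s6c.png',c2)
S=np.array([.6246,-.262,0])
for z in (.105,.132):print(((w2px(m,S+[0,0,z])[0]-[90,130]+.5)*5-.5))
o=ctrl.get_obs();print(((w2px(m,o['position']-[0,0,.0637])[0]-[90,130]+.5)*5-.5))
E
```

```text
time_s: 8.95
position: [0.6249, -0.2622, 0.2012]
ee_rot: [1.378, 2.822, -0.0]
ft_force: [0.5, -0.2, -2.8]
gripper_width: 0.0155
t 9.0 pos [ 0.625  -0.2622  0.2012] yaw 127.93 tilt z [ 1.2e-03 -7.0e-04 -1.0e+00] q [-0.59   0.34   0.265  1.494  0.     0.319] w 0.0152 F [-0.17 -0.04 -3.26] [ 0.016  0.034 -0.009]
tool shift mm [ 0.41 -0.18  5.22] world d mm [-0.39  0.2  -5.22] roll needed (about tool z) -0.07
[314.28762916 303.14026609]
[304.00698114 261.25052322]
[301.01444497 252.80763132]
```

View pics/s6c.png

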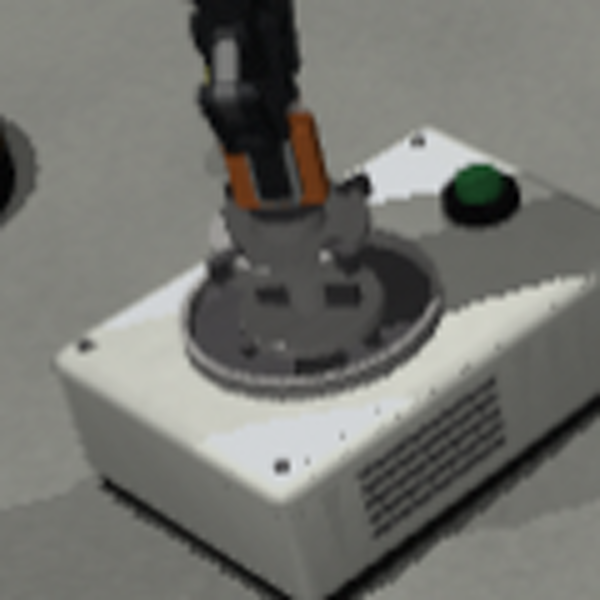

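```bash
python3 -m creep '{"offset": [[0,0,0.004],[0,0,0.003],[0,0,0.002],[0,0,0]], "roll": [0,0,0,0]}'
python3 -m creep '{"offset": [[0,0,0.002],[0,0,0.002],[0,0,0]], "roll": [0,0,0]}'
python3 -m creep '{"offset": [[0,0,0.002],[0,0,0.002],[0,0,0]], "roll": [0,0,0]}'
python3 -c "
from h import *
go(.6246,-.262,.1787,128)"
```

```text
time_s: 9.5
position: [0.6245, -0.2619, 0.1909]
ee_rot: [-1.379, -2.822, -0.0]
ft_force: [-0.2, 0.3, -1.9]
gripper_width: 0.0154
time_s: 9.88
position: [0.6246, -0.2619, 0.187]
ee_rot: [-1.379, -2.822, -0.0]
ft_force: [-0.4, 0.0, -2.7]
gripper_width: 0.0154
time_s: 10.25
position: [0.6245, -0.2619, 0.183]
ee_rot: [-1.379, -2.822, -0.0]
ft_force: [-0.8, -0.3, -2.6]
gripper_width: 0.0152
t 10.25 pos [ 0.6245 -0.2619  0.183 ] yaw 127.93 tilt z [-3.e-04  3.e-04 -1.e+00] q [-0.59   0.341  0.233  1.463  0.     0.319] w 0.0152 F [-0.82 -0.26 -2.58] [0.068 0.017 0.048]
tool shift mm [-0.12 -0.01  4.29] world d mm [ 0.07 -0.09 -4.29] roll needed (about tool z) -0.07
```

Spigot is inside the bore without touching. Down onto the key in small steps.

```bash
python3 -m creep '{"offset": [[0,0,0.002],[0,0,0.001],[0,0,0]], "roll": [0,0,0]}'
python3 -m creep '{"offset": [[0,0,0.001],[0,0,0.001],[0,0,0]], "roll": [0,0,0]}'
python3 -c "
from h import *
go(.6246,-.262,.1787,128)"
```

```text
time_s: 10.62
position: [0.6246, -0.2619, 0.1801]
ee_rot: [-1.379, -2.823, -0.0]
ft_force: [-0.6, 0.5, -2.7]
gripper_width: 0.0157
time_s: 11.0
position: [0.6247, -0.262, 0.1786]
ee_rot: [1.379, 2.822, 0.0]
ft_force: [-0.6, 0.2, -0.4]
gripper_width: 0.0151
t 11.0 pos [ 0.6247 -0.262   0.1786] yaw 127.93 tilt z [ 4.e-04 -2.e-04 -1.e+00] q [-0.59   0.341  0.225  1.455  0.     0.319] w 0.0151 F [-0.61  0.25 -0.43] [0.07  0.146 0.002]
tool shift mm [ 0.1  -0.08 -0.06] world d mm [-0.12  0.03  0.06] roll needed (about tool z) -0.07
```

```bash
python3 -m creep '{"offset": [[0,0,0.001],[0,0,0],[0,0,0]], "roll": [0,0,0]}'
python3 -m creep '{"offset": [[0,0,0.0005],[0,0,0],[0,0,0]], "roll": [0,0,0]}'
python3 -c "
from h import *
go(.6246,-.262,.1787,120)"
```

```text
time_s: 11.38
position: [0.6247, -0.262, 0.1775]
ee_rot: [1.379, 2.823, 0.0]
ft_force: [0.1, 0.0, 2.5]
gripper_width: 0.0157
time_s: 11.75
position: [0.6247, -0.262, 0.1768]
ee_rot: [1.379, 2.823, 0.0]
ft_force: [0.3, 0.3, 2.2]
gripper_width: 0.0155
t 11.75 pos [ 0.6247 -0.262   0.1768] yaw 127.93 tilt z [ 2.e-04 -0.e+00 -1.e+00] q [-0.59   0.341  0.222  1.452  0.     0.319] w 0.0155 F [0.27 0.33 2.16] [0.048 0.078 0.011]
tool shift mm [ 0.07 -0.06 -1.86] world d mm [-0.09  0.02  1.86] roll needed (about tool z) 7.93
```

```bash
python3 -m creep '{"offset": [[0,0,0],[0,0,0],[0,0,0],[0,0,0]], "roll": [1,1,1,0]}'
python3 -m creep '{"offset": [[0,0,0],[0,0,0],[0,0,0]], "roll": [1,1,0]}'
python3 -m creep '{"offset": [[0,0,0],[0,0,0],[0,0,0]], "roll": [1,0.5,0]}'
```

```text
time_s: 12.25
position: [0.6245, -0.262, 0.1767]
ee_rot: [-1.453, -2.785, 0.0]
ft_force: [-2.0, -0.2, 2.3]
gripper_width: 0.0157
time_s: 12.62
position: [0.6246, -0.2617, 0.1762]
ee_rot: [-1.501, -2.759, -0.001]
ft_force: [1.3, 0.7, -1.7]
gripper_width: 0.0154
time_s: 13.0
position: [0.6246, -0.2619, 0.1767]
ee_rot: [-1.537, -2.74, -0.0]
ft_force: [0.1, 0.4, -2.2]
gripper_width: 0.0152
```

```bash
python3 -m creep '{"offset": [[0,0,0.0005],[0,0,0.001],[0,0,0.001],[0,0,0]], "roll": [1,0.6,0,0]}'
python3 -m creep '{"offset": [[0,0,0.001],[0,0,0.001],[0,0,0]], "roll": [0,0,0]}'
python3 -c "
from h import *
go(.6246,-.262,.1687,119.5)"
```

```text
time_s: 13.5
position: [0.6246, -0.2619, 0.1741]
ee_rot: [-1.575, -2.718, -0.0]
ft_force: [0.1, 0.6, -2.1]
gripper_width: 0.0153
time_s: 13.88
position: [0.6246, -0.2619, 0.1722]
ee_rot: [-1.575, -2.718, -0.0]
ft_force: [0.4, 0.4, -3.0]
gripper_width: 0.0156
t 13.875 pos [ 0.6246 -0.2619  0.1722] yaw 119.83 tilt z [-1.e-04  2.e-04 -1.e+00] q [-0.59   0.342  0.215  1.444  0.     0.461] w 0.0156 F [ 0.41  0.37 -3.01] [-0.026  0.026 -0.036]
tool shift mm [-0.05 -0.02  3.46] world d mm [ 0.01 -0.05 -3.46] roll needed (about tool z) 0.33
```

```bash
python3 -m creep '{"offset": [[0,0,0.001],[0,0,0.001],[0,0,0]], "roll": [0,0,0]}'
python3 -m creep '{"offset": [[0,0,0.0008],[0,0,0],[0,0,0]], "roll": [0,0,0]}'
python3 -m creep '{"offset": [[0,0,0.0005],[0,0,0],[0,0,0]], "roll": [0,0,0]}'
```

```text
time_s: 14.25
position: [0.6246, -0.2619, 0.1701]
ee_rot: [-1.575, -2.718, -0.0]
ft_force: [0.2, 0.1, -1.6]
gripper_width: 0.0152
time_s: 14.62
position: [0.6246, -0.262, 0.1695]
ee_rot: [-1.575, -2.718, -0.0]
ft_force: [0.1, 0.1, -2.8]
gripper_width: 0.0152
time_s: 15.0
position: [0.6246, -0.262, 0.1689]
ee_rot: [-1.575, -2.718, -0.0]
ft_force: [-0.4, -0.2, -2.7]
gripper_width: 0.0154
```

```bash
python3 -m creep '{"offset": [[0,0,0.0004],[0,0,0],[0,0,0]], "roll": [0,0,0]}'
python3 -m creep '{"offset": [[0,0,0.0003],[0,0,0],[0,0,0]], "roll": [0,0,0]}'
```

```text
time_s: 15.38
position: [0.6247, -0.262, 0.1687]
ee_rot: [1.575, 2.718, 0.0]
ft_force: [-0.8, 0.5, -1.8]
gripper_width: 0.0154
time_s: 15.75
position: [0.6247, -0.262, 0.1687]
ee_rot: [1.575, 2.718, 0.0]
ft_force: [-2.2, 1.8, 3.5]
gripper_width: 0.0154
```

```bash
python3 -m creep '{"offset": [[0,0,0],[0,0,0],[0,0,0],[0,0,0],[0,0,0],[0,0,0]], "roll": [0,0,0,0,0,0]}' 0
python3 -m creep '{"offset": [[0,0,-0.01],[0,0,-0.02],[0,0,-0.03],[0,0,-0.03],[0,0,-0.01],[0,0,0]], "roll": [0,0,0,0,0,0]}'
python3 - <<'E'
from h import *
cam('wrist','wrist7.png');cam('scene','scene7.png')
go(.507,-.251,.2,119.5)
im,d,m=load('scene7.png'); c2=cv2.resize(im[130:250,90:210],None,fx=5,fy=5,interpolation=2)[:,:,::-1]
cv2.imwrite('pics/s7c.png',c2)
E
```

```text
time_s: 16.5
position: [0.6246, -0.262, 0.1682]
ee_rot: [-1.575, -2.718, -0.0]
ft_force: [-0.8, -0.1, -0.0]
gripper_width: 0.0852
time_s: 17.25
position: [0.625, -0.2622, 0.2692]
ee_rot: [1.574, 2.717, -0.0]
ft_force: [0.5, -0.2, -0.5]
gripper_width: 0.0856
t 17.35 pos [ 0.6244 -0.2618  0.2671] yaw 119.83 tilt z [-1.1e-03  9.0e-04 -1.0e+00] q [-0.59   0.356  0.404  1.62   0.     0.461] w 0.0853 F [-0.99 -0.06 -0.2 ] [ 0.035  0.029 -0.015]
tool shift mm [ 67.69 -96.43  67.28] world d mm [-117.4    10.82  -67.13] roll needed (about tool z) 0.33
```

View pics/s7c.png

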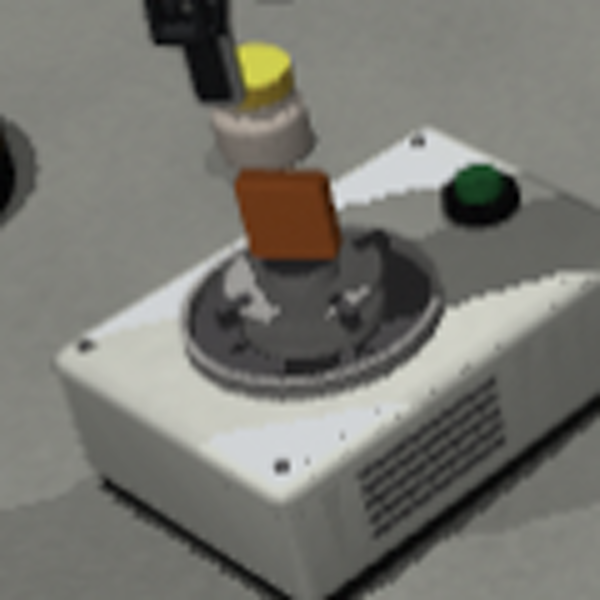

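View pics/wrist7.png

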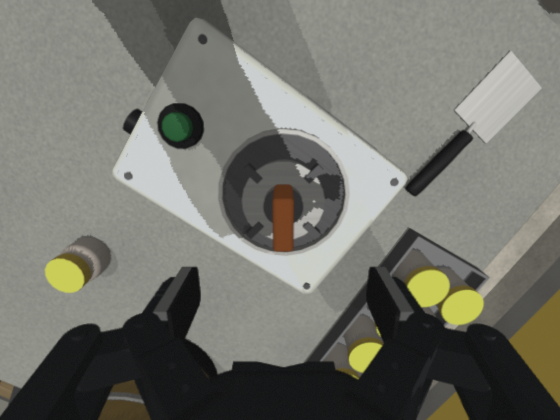

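```bash
python3 - <<'E'
from h import *
im,d,m=load('wrist7.png')
for n,u,v in(('handle',283,225),('handle',283,205),('btn',175,123),('btn',178,128),('deck',230,215),('rim',0,0)):
    if u: print(n,px2w(m,u,v,depth=d[v,u]).round(4), im[v,u])
g=(im[:,:,1].astype(int)-im[:,:,0]>35)&(im[:,:,1].astype(int)-im[:,:,2]>10); v,u=np.nonzero(g); print(len(u),u.mean(),v.mean()); print(px2w(m,u.mean(),v.mean(),z=.116))
print('handle centre @.183', px2w(m,283.5,217,z=.183))
E
```

```text
handle [ 0.6241 -0.2612  0.1827] [116  66  36]
handle [ 0.6162 -0.2474  0.1833] [116  66  35]
btn [ 0.5061 -0.2479  0.1162] [49 97 60]
btn [ 0.5105 -0.2503  0.1173] [46 94 57]
deck [ 0.5878 -0.3094  0.0968] [54 54 54]
560 174.81607142857143 126.57857142857142
[ 0.50714348 -0.25088585  0.116     ]
handle centre @.183 [ 0.6212229  -0.25539618  0.183     ]
```

```bash
python3 -m creep '{"offset": [[0.017,-0.024,0],[0.023,-0.033,0],[0.019,-0.027,0],[0.009,-0.0124,0],[0,0,0.03],[0,0,0.04],[0,0,0.03],[0,0,0.01],[0,0,0]], "roll": [0,0,0,0,0,0,0,0,0]}' 1 60
python3 - <<'E'
from h import *
go(.5072,-.2512,.1415,119.8); cam('scene','scene8.png')
im,d,m=load('scene8.png'); c2=cv2.resize(im[110:230,110:230],None,fx=5,fy=5,interpolation=2)[:,:,::-1]
cv2.imwrite('pics/s8c.png',c2)
E
```

```text
time_s: 18.48
position: [0.5068, -0.2506, 0.1577]
ee_rot: [-1.574, -2.717, -0.001]
ft_force: [0.0, -0.0, 0.5]
gripper_width: -0.0001
t 18.475 pos [ 0.5068 -0.2506  0.1577] yaw 119.83 tilt z [-0.0011  0.001  -1.    ] q [-0.691  0.005 -0.184  1.383  0.     0.36 ] w -0.0001 F [ 0.05 -0.    0.45] [-0.047  0.028 -0.017]
tool shift mm [-0.75  0.05 16.22] world d mm [  0.4   -0.61 -16.22] roll needed (about tool z) 0.03
```

View pics/s8c.png

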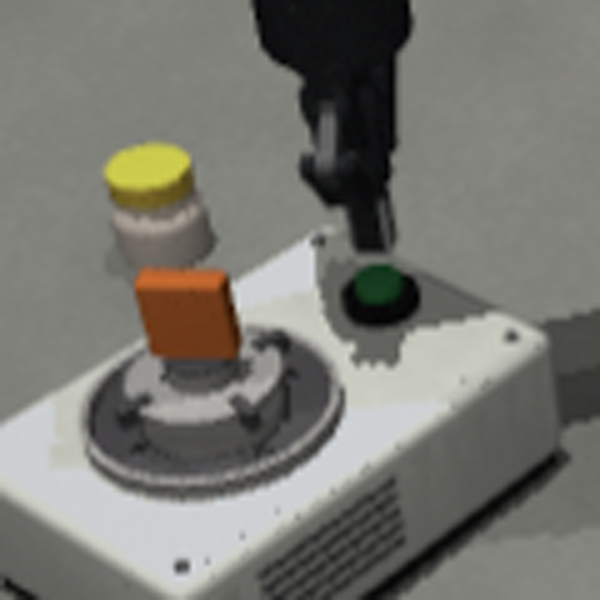

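Tip is above the button. Down in small steps.

```bash
python3 -m creep '{"offset": [[-0.0007,0,0.007],[0,0,0.005],[0,0,0.002],[0,0,0]], "roll": [0,0,0,0]}'
python3 -m creep '{"offset": [[0,0,0.002],[0,0,0.001],[0,0,0]], "roll": [0,0,0]}'
python3 -m creep '{"offset": [[0,0,0.001],[0,0,0.001],[0,0,0]], "roll": [0,0,0]}'
```

```text
time_s: 19.02
position: [0.5075, -0.2515, 0.1442]
ee_rot: [-1.575, -2.718, -0.0]
ft_force: [-0.1, 0.4, -0.2]
gripper_width: 0.0001
time_s: 19.4
position: [0.5076, -0.2516, 0.1415]
ee_rot: [1.575, 2.718, 0.0]
ft_force: [0.4, -0.0, 1.8]
gripper_width: -0.0002
time_s: 19.77
position: [0.5076, -0.2516, 0.1394]
ee_rot: [1.575, 2.718, 0.0]
ft_force: [0.4, -0.3, 3.0]
gripper_width: 0.0001
```

```bash
python3 -m creep '{"offset": [[0,0,0.001],[0,0,0.001],[0,0,0]], "roll": [0,0,0]}'
python3 -m creep '{"offset": [[0,0,0.001],[0,0,0.001],[0,0,0]], "roll": [0,0,0]}'
python3 -m creep '{"offset": [[0,0,0.0007],[0,0,0],[0,0,0]], "roll": [0,0,0]}'
```

```text
time_s: 20.15
position: [0.5076, -0.2516, 0.1374]
ee_rot: [1.575, 2.718, 0.0]
ft_force: [0.1, -0.7, 4.4]
gripper_width: 0.0
time_s: 20.52
position: [0.5077, -0.2516, 0.136]
ee_rot: [1.574, 2.718, -0.0]
ft_force: [-1.7, 1.1, 9.3]
gripper_width: 0.0002
time_s: 20.9
position: [0.5077, -0.2516, 0.1359]
ee_rot: [1.574, 2.718, -0.0]
ft_force: [-2.9, 2.4, 13.4]
gripper_width: -0.0006
```

```bash
python3 -m creep '{"offset": [[0,0,0],[0,0,0],[0,0,-0.005],[0,0,-0.01],[0,0,-0.03],[0,0,-0.05],[0,0,-0.05],[0,0,0],[0,0,0]], "roll": [0,0,0,0,0,0,0,0,0]}'
python3 - <<'E'
from h import *
cam('scene','scene9.png'); cam('wrist','wrist9.png'); go(.5072,-.2512,.1415,119.8)
im,d,m=load('scene9.png'); c2=cv2.resize(im[110:310,90:370],None,fx=2.8,fy=2.8,interpolation=2)[:,:,::-1]
cv2.imwrite('pics/s9c.png',c2)
E
```

```text
time_s: 22.02
position: [0.5073, -0.2514, 0.2788]
ee_rot: [-1.574, -2.717, -0.0]
ft_force: [-0.7, 1.1, -0.1]
gripper_width: -0.0001
t 22.125 pos [ 0.507  -0.2511  0.2778] yaw 119.83 tilt z [-0.0021  0.0019 -1.    ] q [-0.691  0.009  0.038  1.603  0.     0.359] w -0.0002 F [-0.05  0.09 -0.46] [-0.043  0.001 -0.039]
tool shift mm [ -0.56   0.24 136.32] world d mm [ 2.0000e-01 -1.0000e-01 -1.3632e+02] roll needed (about tool z) 0.03
```

View pics/s9c.png

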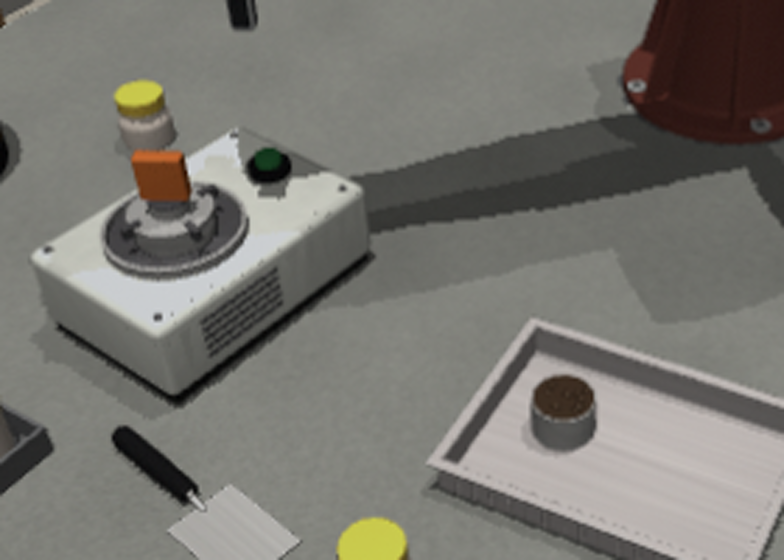

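View pics/wrist9.png

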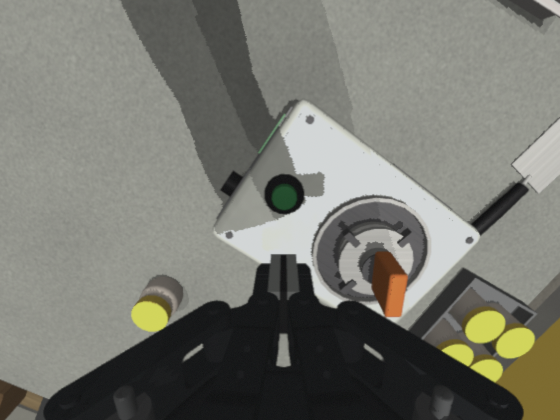

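```bash
python3 - <<'E'
from h import *
im,d,m=load('wrist9.png')
for n,u,v in(('handle',393,290),('handle',396,300),('btn',285,194),('btn',287,197)):print(n,px2w(m,u,v,depth=d[v,u]).round(4))
ctrl.close_job()
E
```

```text
handle [ 0.6186 -0.2584  0.1817]
handle [ 0.6262 -0.2648  0.1829]
btn [ 0.5063 -0.247   0.1159]
btn [ 0.5094 -0.2484  0.1169]
the job is handed in; nothing more can be done
```

The beater is fitted home on the mill's drive, the green button has been pressed down and come back up, and the job is handed in at about 22 s of the 72 s allowed.

- **Fitting:** I gripped the beater by its orange handle and lowered it over the spigot about 8° short of the key, where it met the key at the expected height. I then turned it clockwise under about 5 N. The push back vanished after about 5°, and the beater went down freely. It reached the seat at the predicted height (TCP z 0.1687 m), with about 6 N of push there at the end.
- **Release and button:** After I let go, the handle top measured 0.183 m above the bench, which is the height for fully home. The button went down about 6 mm to its stop, with 13 N at the end, and I then lifted clear.
- **Last checks:** The button top is back at about 0.116 m, as before the press. The handle top is at 0.182–0.183 m, so the beater is still home. The core ring is still standing in the tray, and the arm was clear of everything.

No check failed. The cameras disagreed by 1–4 mm on the seat and about 2° on the key's direction, within what the feel of the fit could absorb. I could not read the button's own travel, so "fully down" rests on the distance moved and the rise in force.

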